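Roll down a slatted panel with the hand roller from the tool box

ROBOT

A 6-joint arm with a two-finger parallel gripper is mounted at the origin on the work surface. World frame = base frame: x ahead of the robot, y to its left, z up, the work surface at z = 0. Lengths are in m, angles in degrees, forces in N, time in s.
With the tool pointing down it reaches from about 0.35 to 0.875 m from the base axis. Payload 4.2 kg.
Tool frame: the origin (TCP) lies between the finger pads; the fingertips stand 17 mm ahead of it and the grasp point (between the pads) lies 2 mm behind it; z points along the fingers, y is the line along which they close (so a half turn about z gives the same grasp; the last joint's range is limited). The gripper opens to 87 mm and grips with 3 to 60 N. Pads are 19 mm wide; open, the fingers measure 117 mm over their backs; the gripper's body (75 mm by 190 mm) begins 51 mm behind the grasp point.
Start: joints at [-60.47, 22.042, 0.453, 0, -68.411, -14.817], TCP at [0.159, -0.604, 0.2] pointing down, gripper open.
Joint ranges: [-179.83, 179.83], [-69.29, 118.12], [-61.27, 80.66], [-181.25, 117.63], [-171.15, -9.14], [-177.46, 177.46]. Speed limits (degrees/s): [159.86, 159.86, 180, 180, 180, 180].

INTERFACE

Orientations are given as a 3x3 rotation matrix whose columns are the frame's x, y, z axes.
In Python, from station import sense, capture, r, masks_of gives the robot as it stands.
- The arm moves only by the tool apply_moves, never from a script. Its argument "steps" is a list that holds one entry, the list of rows, each a list of 7 numbers: the opening, from 0 (shut) to 1 (fully open), then the shift along the tool's x, y, z in mm, then the turn, a rotation vector about the tool's x, y, z in rad. A call has 1 to 12 rows; each row shifts and turns the commanded pose from where the row before left it, along the tool's axes as they then stand; what a row does not reach is not made up. A row lasts 1/8 s, in which the tool goes at most 62.5 mm and 10.7 degrees, less where a joint would pass 70% of its speed; a pose out of reach is approached as far as the arm can. A call with a gripper value outside its range is refused whole. The fingers move at their own pace and stop on an object; the grip force is fixed at half the most. Time passes only in rows, so rows that do not move let the fingers close. It gives the time, the measured TCP pose, the force and the opening at its end, in the units of the state.
- sense(): the state, without advancing time (a new reading comes with each control period).
- capture(name): name is "scene" or "top" or "wrist"; returns a dict with "color" (480x640x3 uint8, red, green, blue), "vfov" (degrees; the focal length in pixels is half the picture's height over the tangent of half this angle, whatever the lens; pixels are square), "cx", "cy" (the principal point, pixels), "T" (4x4, takes a point from camera to world coordinates). Camera axes: x right, y down, z forward; pixel columns grow to the right and rows downward; lengths in m; the calibration is good to about 2 mm. The wrist camera is an equidistant fisheye: a pixel r from the principal point sees the ray r / f radians off the axis. A picture is of the moment at which its call begins. There is no depth.
- r.finish_job(): hands the job in, once; it reports no verdict.
Trained networks look in a picture, given as the dict that the camera call returned (one of the last four; its "shot" number tells which), for a name from the list of things; names that differ only in an ending like _2 or _b are one class to them, and where a whole thing is asked for, a point or a joint stands for the part that bears it (a point fixed in the world has none). Each returns a list of dicts, best first, with "confidence" (0 to 1); they miss things now and then, are a little off and sometimes report something else, mostly with a low value. They report only what shows in the picture. A call takes as long as a camera call.
- masks_of(picture, thing): "pixels" (480x640 bool, what is visible of it) and "box" ([left, top, width, height] in pixels, round what is visible of it).
The state is a dict: "time_s": time; "joints": joint angles; "joint_velocities": joint speeds; "effort": joint torques, N m; "tcp_pos": TCP position; "ee_rot": TCP orientation; "wrist_force": force on the tool from outside, world axes, zero at the start; "moment": the same for the moment, N m; "gripper_width": opening from 0.0 (shut) to 1.0 (fully open).
Only numpy, scipy, OpenCV 4.12 (cv2) and the standard library are available. Lean on these libraries where they do the work, as an engineer would, in place of code of your own. Each camera call takes 0.05 s, during which the arm holds its last target. There are 200 camera calls.

TASK

Swing the tool box's lid right over so that it stays open and take the hand roller out. Roll it along the panel with firm, even but not heavy pressure, feeling for its height as it lies unevenly, until all eight slats, which stand a little proud, lie flush with the frame, touching the panel only with the roller. Then hang the roller back on its rest in the box, leave the lid open, and do not disturb the wax block, saucer or brush.

Things in the scene. Friction and masses are not known exactly. Their poses are not given: they have to be found in the camera images.
- case: Grey plastic tool box, fixed to the bench: 134 mm along its x, 160 mm along its y, 98 mm high, walls and floor 5 mm. Origin at the centre of its underside; +x is the hinge side, away from the robot (turned by up to 0.3 rad); z up. It is open at the top under the lid.
- lid (a joint): Flat lid of the tool box, 134 x 160 x 8 mm, 0.18 kg, hinged along the box's far (+x) top edge. 0 = shut; grows as it opens up and away from the robot, stop at 1.9 rad. No catch, no spring: let go below about 1.5 rad it falls shut, past about 1.6 rad it falls on to its stop and stays open. While swinging its edge rises to 235 mm over the bench.
- lid_hinge (a point): Point on the lid's hinge line, at the middle of the box's far top edge, 98 mm over the box's underside. The hinge line runs along the box's y.
- lid_handle (a point): Centre of the round knob's head on the lid (head 28 mm across, 16 mm thick; its centre stands 35 mm over the lid's outer face). With the lid shut it lies 104 mm from the hinge line towards the robot and 43 mm above the hinge line; it swings with the lid, ending on the lid's far side.
- roller_grip (a point): Centre of the handle of the hand roller: a wooden bar 34 x 100 x 30 mm (its x, y, z), z up. The wheel's lowest point lies 65 mm below this centre, the wheel's top 25 mm below. The wheel's axle runs along this y, so it rolls along this x. At the start it hangs in the box on its rest, the handle's long side along the box's x.
- rest_mid (a point): Middle of the roller's rest in the box, level with its seats, 60 mm over the box's underside; axes as the box. Two upright boards at x = +-42 mm (12 mm thick, 60 mm along y) carry the ends of the handle; 8 mm high nubs, 48 mm apart inside, hold the handle along y. Hung up, the handle's centre lies 15 mm above this point, up to 8 mm off it along x and 7 mm along y.
- wheel (a joint): Turn of the roller's wheel on its axle, without stops; starts at 0. 1 rad is 20 mm of rolling. It turns freely. About 10 to 20 N of downward force on the roller beds the slats; over 40 N would bruise them.
- panel_mid (a point): Middle of the slatted panel at about the level of its frame's top, 28 to 40 mm over the bench, 34 mm above the pad's origin. y is the panel's long axis, along which the slats follow each other; z up. The panel lies unevenly on its pad: the frame's true top here is up to 4 mm higher or lower than this point and slopes up to 0.04 rad (either way) along y, so its height must be felt out.
- wax: Bystander: blue wax block 100 x 50 x 32 mm, loose, origin at the centre of its underside.
- saucer: Bystander: white ceramic saucer 110 mm across, 18 mm high, loose, origin at the centre of its underside.
- brush: Bystander: white nylon brush 130 x 45 x 40 mm, bristles down, loose, origin at the centre of its underside.
- slat0 (a joint): How far slat 0 of the panel (y = -77 mm) has been pressed down, in m. 0 = standing 3 mm proud of the frame, 0.003 = flush with it, on its hard bed (starts at 0 to 0.0004). A firm set holds it wherever it is left: it takes about 6 to 8 N to move and does not come back.
- slat1 (a joint): How far slat 1 of the panel (y = -55 mm) has been pressed down, in m. 0 = standing 3 mm proud of the frame, 0.003 = flush with it, on its hard bed (starts at 0 to 0.0004). A firm set holds it wherever it is left: it takes about 6 to 8 N to move and does not come back.
- slat2 (a joint): How far slat 2 of the panel (y = -33 mm) has been pressed down, in m. 0 = standing 3 mm proud of the frame, 0.003 = flush with it, on its hard bed (starts at 0 to 0.0004). A firm set holds it wherever it is left: it takes about 6 to 8 N to move and does not come back.
- slat3 (a joint): How far slat 3 of the panel (y = -11 mm) has been pressed down, in m. 0 = standing 3 mm proud of the frame, 0.003 = flush with it, on its hard bed (starts at 0 to 0.0004). A firm set holds it wherever it is left: it takes about 6 to 8 N to move and does not come back.
- slat4 (a joint): How far slat 4 of the panel (y = +11 mm) has been pressed down, in m. 0 = standing 3 mm proud of the frame, 0.003 = flush with it, on its hard bed (starts at 0 to 0.0004). A firm set holds it wherever it is left: it takes about 6 to 8 N to move and does not come back.
- slat5 (a joint): How far slat 5 of the panel (y = +33 mm) has been pressed down, in m. 0 = standing 3 mm proud of the frame, 0.003 = flush with it, on its hard bed (starts at 0 to 0.0004). A firm set holds it wherever it is left: it takes about 6 to 8 N to move and does not come back.
- slat6 (a joint): How far slat 6 of the panel (y = +55 mm) has been pressed down, in m. 0 = standing 3 mm proud of the frame, 0.003 = flush with it, on its hard bed (starts at 0 to 0.0004). A firm set holds it wherever it is left: it takes about 6 to 8 N to move and does not come back.
- slat7 (a joint): How far slat 7 of the panel (y = +77 mm) has been pressed down, in m. 0 = standing 3 mm proud of the frame, 0.003 = flush with it, on its hard bed (starts at 0 to 0.0004). A firm set holds it wherever it is left: it takes about 6 to 8 N to move and does not come back.
- pad: Cork pad 116 mm (x) by 220 mm (y), top 8 mm over its origin (axes as panel_mid), fixed, carrying the panel: plywood frame 100 x 204 mm, immovable under the roller, side strips 17 mm wide, end strips 13.5 mm, round eight wooden slats, each 64 mm (x) by 20.5 mm (y), at a pitch of 22 mm, slat0 at y = -77 mm to slat7 at y = +77 mm.
- roller: The whole hand roller, 0.3 to 0.45 kg: wooden handle bar over a steel fork with a wheel 40 mm across and 44 mm wide (rubber-covered). The fork cheeks, at y = +-26 mm, are 22 mm wide along x and end 12 mm above the wheel's lowest point. Origin at the wheel's lowest point, axes as roller_grip, z up along the handle side.

How it is judged (in metres and radians):
On the way, in this order (a step that is already met when the one before it is completed fails the run):
1. the lid stands open past its balance point (value of joint lid above 1.6 rad), for 0.2 s.
2. the roller is lifted clear out of the box (z of roller_grip in the frame of rest_mid above 0.1 m), for 0.1 s.
3. the wheel bears on the panel and has rolled at least 60 mm (contact force between wheel and pad above 2 N and (value of joint wheel above 3 rad or value of joint wheel below -3 rad)), for 0.05 s.
At the end, for the whole second after the job is handed in: Every slat is pressed down by more than 2.3 of its 3 mm; the roller hangs released and still on its rest, handle centre within 20 mm of the rest's middle seen from above and 10 to 20 mm above the seats, upright within 0.15 rad, handle along the box's x within 0.3 rad; the lid is open past 1.6 rad (value of joint each of slat0, slat1, slat2, slat3, slat4, slat5, slat6, slat7 above 0.0023 m and value of joint lid above 1.6 rad and horizontal distance between roller_grip and rest_mid below 0.02 m and z of roller_grip in the frame of rest_mid between 0.01 and 0.02 m and angle between roller_grip's own z axis and vertical below 0.15 rad and angle between the y axis of roller_grip and the x axis of case, either way round below 0.3 rad and linear speed of roller below 0.02 m/s); the robot touches nothing.
It fails at once if the roller is pressed on the panel with more than 40 N (contact force between roller and pad above 40 N).
It fails at once if the gripper touches the panel (contact force between any of the fingers, the arm and pad above 1 N).
It fails at once if the wax is disturbed (moved over 25 mm) (distance of wax from where it was at the start of the episode above 0.025 m).
It fails at once if the saucer is disturbed (moved over 25 mm) (distance of saucer from where it was at the start of the episode above 0.025 m).
It fails at once if the brush is disturbed (moved over 25 mm) (distance of brush from where it was at the start of the episode above 0.025 m).
It also fails if it takes over 72 s, if anything falls off the work surface, if the arm or the gripper's body presses on something with over 40 N, if the wrist force passes 120 N, or if a joint passes its speed limit or range.

## Working session

There is one attempt and no reset: what is moved stays moved. The work goes in short steps, Python scripts to look and compute and a tool call to move; the robot and the scene stay as the last step left them, time stands still between calls to the robot, and variables do not carry over. Pictures are saved under pics/ and viewed, on a budget of 10 in all, crops included, one or two more only if the job needs it, and the job is handed in when it is done.

Besides the shell and the picture viewer there is one more tool, called after "Request:" as a command line: name --argument value ..., lists and objects as JSON in quotes. apply_moves: Moves the arm, as the interface text tells. Its arguments: {"type":"object","properties":{"steps":{"type":"array","items":{"type":"array","items":{"type":"array","items":{"type":"number"}}}}},"required":["steps"]}

```bash
ls; mkdir -p pics; cat > h.py <<'E'
import numpy as np, cv2
from station import sense, capture, r, masks_of
def ray(p,u,v):
    f=240/np.tan(np.radians(p["vfov"])/2); T=np.array(p["T"])
    d=np.array([(u-p["cx"])/f,(v-p["cy"])/f,1.]); return T[:3,3],T[:3,:3]@d
def at(p,u,v,z):
    o,d=ray(p,u,v); return o+d*(z-o[2])/d[2]
def px(p,X):
    f=240/np.tan(np.radians(p["vfov"])/2); T=np.array(p["T"])
    c=T[:3,:3].T@(np.array(X)-T[:3,3]); return np.array([p["cx"]+f*c[0]/c[2],p["cy"]+f*c[1]/c[2]])
def save(p,n): cv2.imwrite("pics/"+n,p["color"][:,:,::-1])
E
python3 - <<'E'
from h import *
s=sense(); print(s)
for n in ("top","scene"):
    p=capture(n); save(p,n+"1.png"); print(n,p["vfov"],p["cx"],p["cy"],np.round(p["T"],3).tolist())
    for t in ("case","lid","lid_handle","pad","wax","saucer","brush","roller"):
        for m in masks_of(p,t)[:2]:
            ys,xs=np.nonzero(m["pixels"]); rect=cv2.minAreaRect(np.c_[xs,ys].astype(np.float32))
            print(n,t,round(m["confidence"],2),m["box"],len(xs),np.round(cv2.boxPoints(rect)).tolist())
E
```

```text
pics
{'time_s': 0.0, 'joints': array([-6.04722681e+01,  2.20916587e+01,  3.78362611e-01, -2.82956496e-02,
       -6.84108533e+01, -1.48175019e+01]), 'joint_velocities': array([-0.02926258,  0.10710075,  0.02588956, -0.04435157,  0.02525238,
       -0.03302911]), 'effort': array([-3.38345180e-04, -3.90666854e+01,  1.87409574e+01,  4.22009289e+00,
        1.11964668e-02, -1.63704613e-04]), 'tcp_pos': array([ 0.15855936, -0.60386996,  0.19894232]), 'ee_rot': array([[-9.67268645e-01, -2.53753664e-01, -6.68318880e-04],
       [-2.53754520e-01,  9.67266346e-01,  2.11166371e-03],
       [ 1.10599959e-04,  2.21213503e-03, -9.99997547e-01]]), 'wrist_force': array([-0.62521436, -0.62737557,  0.08965009]), 'moment': array([ 0.0223802 , -0.03550857,  0.02506337]), 'gripper_width': 0.99983841628223}
top 53.29132898686069 316.4094544613454 242.58857568368776 [[-0.103, -0.97, 0.218, 0.389], [-0.995, 0.099, -0.027, 0.028], [0.005, -0.22, -0.975, 1.078], [0.0, 0.0, 0.0, 1.0]]
top case 0.92 [388.7, 230.7, 101.2, 78.8] 5666 [[389.0, 245.0], [473.0, 227.0], [487.0, 294.0], [403.0, 312.0]]
top lid 0.83 [
[... 1265 characters left out ...]
, 301.0], [237.0, 382.0]]
scene lid 0.91 [172.0, 269.9, 97.1, 83.7] 4541 [[174.0, 327.0], [217.0, 260.0], [270.0, 294.0], [227.0, 361.0]]
scene pad 0.97 [303.9, 147.9, 73.8, 70.6] 2990 [[303.0, 204.0], [342.0, 137.0], [380.0, 159.0], [341.0, 226.0]]
scene wax 0.63 [235.1, 217.8, 36.9, 38.2] 869 [[232.0, 233.0], [247.0, 215.0], [278.0, 241.0], [264.0, 259.0]]
scene saucer 0.8 [294.5, 250.3, 48.9, 33.3] 1390 [[295.0, 248.0], [341.0, 248.0], [341.0, 284.0], [295.0, 284.0]]
scene saucer 0.28 [323.3, 189.7, 19.8, 7.6] 74 [[320.0, 192.0], [322.0, 189.0], [340.0, 196.0], [339.0, 199.0]]
scene brush 0.59 [347.5, 270.7, 56.1, 44.4] 1288 [[343.0, 298.0], [391.0, 265.0], [404.0, 285.0], [356.0, 318.0]]
```

View pics/top1.png

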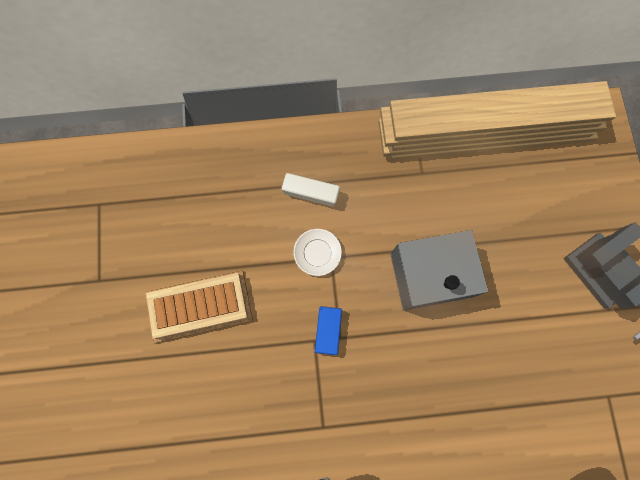

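View pics/scene1.png

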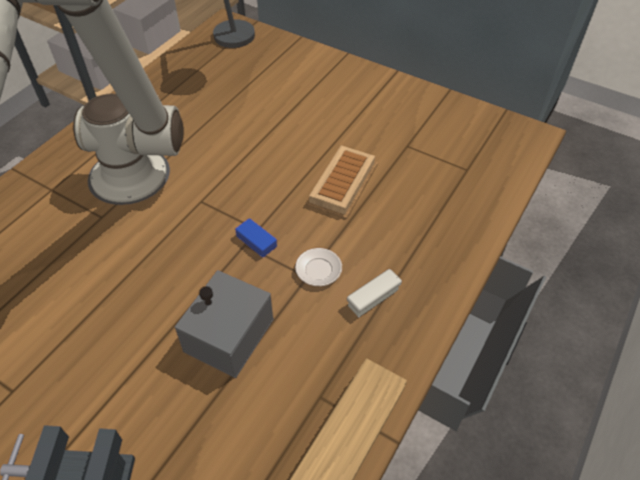

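```bash
cat > m.py <<'E'
from h import *
def poly(p,t,z,wh):
    ms=masks_of(p,t)
    if not ms: return
    c=max(cv2.findContours(ms[0]["pixels"].astype(np.uint8),0,2)[0],key=cv2.contourArea)[:,0]
    W=np.array([at(p,u,v,z)[:2] for u,v in c]).astype(np.float32)*1000
    (cx,cy),(w,h),a=cv2.minAreaRect(W); print(t,np.round([cx,cy,w,h,a],1),wh)
for n in ("top","scene"):
    p=capture(n); print(n)
    poly(p,"lid",.106,"134x160"); poly(p,"pad",.034,"100x204"); poly(p,"wax",.032,'100x50'); poly(p,"saucer",.018,'110');poly(p,"brush",.04,'130x45')
    # dark knob
    img=p["color"].astype(int); k=(img.max(2)<35).astype(np.uint8)
    nn,l,st,ce=cv2.connectedComponentsWithStats(k)
    for i in range(1,nn):
        if 30<st[i,4]<600: print("dark",st[i],np.round(ce[i],1),np.round(at(p,*ce[i],.141)*1000))
p=capture("top"); save(p,"x.png")
E
python3 m.py
python3 - <<'E'
from h import *
p=capture("top")
# lid plane corners read from the picture
for u,v in [(398,243),(472,231),(487,292),(410,307)]: print("lid",np.round(at(p,u,v,.106)*1000))
for u,v in [(147,292),(241,274),(248,318),(153,335)]: print("panel",np.round(at(p,u,v,.034)*1000))
E
```

```text
top
lid [ 528.3 -251.9  135.6  162.4    4.8] 134x160
pad [507.9 267.2 113.9 215.9   7.2] 100x204
wax [ 7.502e+02 -2.000e-01  1.316e+02  5.440e+01  6.850e+01] 100x50
saucer [604.8  -2.  106.4 106.2  84.1] 110
brush [7.472e+02 7.000e-01 1.293e+02 5.190e+01 6.810e+01] 130x45
dark [444 278  12  11  32] [447.2 284.7] [ 488. -246.  141.]
scene
lid [ 528.4 -254.   140.6  164.3    5.9] 134x160
pad [522.2 257.9 119.  242.1   7. ] 100x204
wax [436.8 -16.4  62.5 115.1  78.4] 100x50
saucer [ 6.050e+02 -1.000e-01  1.040e+02  1.045e+02  3.170e+01] 110
brush [756.4  -8.9 139.6  56.7  69.4] 130x45
lid [ 588. -168.  106.]
lid [ 598. -326.  106.]
lid [ 468. -335.  106.]
lid [ 454. -174.  106.]
panel [550. 378.  34.]
panel [569. 171.  34.]
panel [472. 163.  34.]
panel [456. 367.  34.]
```

Request:
apply_moves --steps '[[[1,-41,25.3,-2,0,0,0],[1,-41,25.3,-2,0,0,0],[1,-41,25.3,-2,0,0,0],[1,-41,25.3,-2,0,0,0],[1,-41,25.3,-2,0,0,0],[1,-41,25.3,-2,0,0,0],[1,-41,25.3,-2,0,0,0],[1,-41,25.3,-2,0,0,0],[1,-41,25.3,-2,0,0,0],[1,-41,25.3,-2,0,0,0],[1,0,0,0,0,0,0.169],[1,0,0,0,0,0,0]]]'

```text
time_s: 3.1
tcp_pos: [0.4914, -0.2551, 0.22]
ee_rot: [[-0.996, -0.091, -0.0], [-0.091, 0.996, 0.0], [0.0, 0.0, -1.0]]
wrist_force: [0.2, 0.1, -1.1]
gripper_width: 0.998
```

```bash
cat >> h.py <<'E'
def fray(p,u,v):
    f=240/np.tan(np.radians(p["vfov"])/2); T=np.array(p["T"])
    a=np.array([u-p["cx"],v-p["cy"]]); R=np.hypot(*a); th=R/f
    d=np.r_[a/max(R,1e-9)*np.sin(th),np.cos(th)]; return T[:3,3],T[:3,:3]@d
def fat(p,u,v,z):
    o,d=fray(p,u,v); return o+d*(z-o[2])/d[2]
def fpx(p,X):
    f=240/np.tan(np.radians(p["vfov"])/2); T=np.array(p["T"])
    c=T[:3,:3].T@(np.array(X)-T[:3,3]); h=np.hypot(c[0],c[1]); th=np.arctan2(h,c[2])
    return np.array([p["cx"],p["cy"]])+f*th*c[:2]/h
E
python3 - <<'E'
from h import *
s=sense(); print(s["tcp_pos"],s["wrist_force"],s["ee_rot"].round(3).tolist())
p=capture("wrist"); save(p,"w1.png"); print(p["vfov"],np.round(p["T"],3).tolist())
print(fpx(p,[.491,-.255,.141]))
for m in masks_of(p,"lid"):print(m["confidence"],m["box"])
E
```

```text
[ 0.49135415 -0.25511418  0.21997201] [ 0.20381813  0.11122002 -1.1007551 ] [[-0.996, -0.091, -0.0], [-0.091, 0.996, 0.0], [0.0, 0.0, -1.0]]
65.70646984690485 [[-0.091, 0.965, 0.245, 0.425], [0.996, 0.088, 0.022, -0.262], [-0.001, 0.246, -0.969, 0.404], [0.0, 0.0, 0.0, 1.0]]
[323.64460481 245.73657773]
0.78 [224.4, 198.3, 195.8, 148.9]
```

View pics/w1.png

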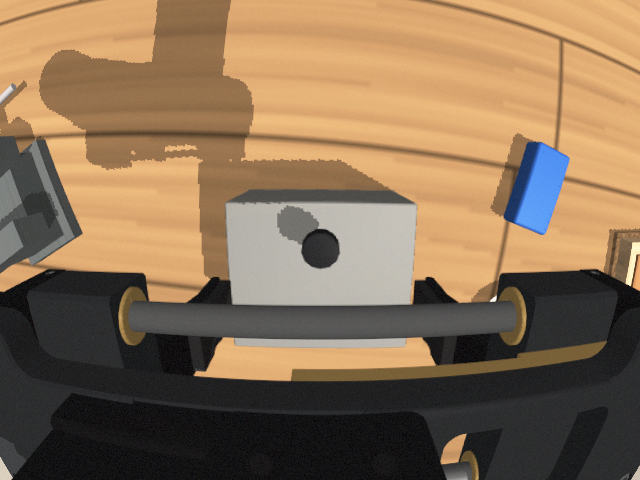

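```bash
python3 - <<'E'
from h import *
p=capture("wrist")
img=p["color"].astype(int); k=(img[200:290,280:360].max(2)<70).astype(np.uint8)
nn,l,st,ce=cv2.connectedComponentsWithStats(k)
for i in range(1,nn):
    if st[i,4]>60:print(st[i],ce[i]+[280,200])
for z in (.141,.149): print(np.round(fat(p,320,248,z)*1000,1))
c=[np.round(fat(p,u,v,.106)*1000,1) for u,v in [(227,203),(416,206),(406,346),(236,346)]]; print(*c)
d=c[1]-c[0]; print(np.degrees(np.arctan2(-d[0],d[1])))
d=c[2]-c[3]; print(np.degrees(np.arctan2(-d[0],d[1])))
E
```

```text
[  23   30   37   39 1139] [320.88147498 248.90605795]
[ 492.4 -258.2  141. ]
[ 490.4 -258.3  149. ]
[ 470.3 -337.4  106. ] [ 458.7 -181.9  106. ] [ 588.  -169.7  106. ] [ 602.4 -327.1  106. ]
4.266252605989362
5.227248115689182
```

Request:
apply_moves --steps '[[[1,0,-2.4,27,0,0,0],[1,0,0,27,0,0,0],[1,0,0,27,0,0,0],[0,0,0,0,0,0,0],[0,0,0,0,0,0,0],[0,0,0,0,0,0,0],[0,0,0,0,0,0,0]]]'

```text
time_s: 4.12
tcp_pos: [0.4918, -0.2582, 0.14]
ee_rot: [[-0.996, -0.088, 0.002], [-0.088, 0.996, -0.0], [-0.002, -0.001, -1.0]]
wrist_force: [-0.2, -0.2, 0.5]
gripper_width: 0.631
```

Request:
apply_moves --steps '[[[0,0,0,0,0,0,0],[0,0,0,0,0,0,0],[0,0,0,0,0,0,0],[0,0,0,0,0,0,0],[0,0,0,0,0,0,0],[0,0,0,0,0,0,0]]]'

```text
time_s: 4.88
tcp_pos: [0.4913, -0.258, 0.139]
ee_rot: [[-0.996, -0.088, -0.0], [-0.088, 0.996, 0.0], [0.0, 0.0, -1.0]]
wrist_force: [-0.4, 0.3, 0.0]
gripper_width: 0.016
```

Request:
apply_moves --steps '[[[0,-9,0,-17.4,0,0,0],[0,-12,0,-15.6,0,0,0],[0,-14.4,0,-13.2,0,0,0],[0,-16.6,0,-10.6,0,0,0],[0,0,0,0,0,0,0]]]'

```text
time_s: 5.5
tcp_pos: [0.5442, -0.2535, 0.1963]
ee_rot: [[-0.996, -0.088, 0.002], [-0.088, 0.996, -0.0], [-0.002, -0.001, -1.0]]
wrist_force: [-0.7, 0.5, -0.0]
gripper_width: 0.005
```

```bash
python3 - <<'E'
from h import *
a=capture("wrist"); b=capture("scene")
im=np.hstack([a["color"][100:400,100:500], cv2.resize(b["color"][200:400,120:360],(400,333))[:300]])
cv2.imwrite("pics/c1.png",im[:,:,::-1]); print(a["T"][:3,3])
for z in (.141,.106): print(fpx(a,[.491,-.258,z]))
print(px(b,[.491,-.258,.141]),px(b,[.491,-.258,.106]))
E
```

```text
[ 0.47755314 -0.26012805  0.38013285]
[323.90048918 174.41606278]
[323.7168904  171.72841858]
[203.95332977 293.64485031] [206.38512902 302.92783299]
```

View pics/c1.png

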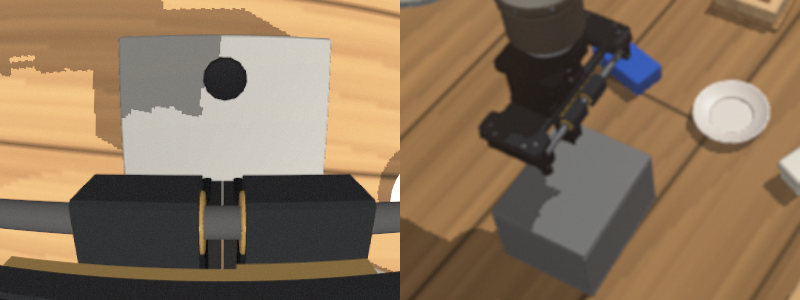

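```bash
python3 - <<'E'
from h import *
a=capture("wrist"); t=capture("top"); b=capture("scene"); s=sense()
p=s["tcp_pos"]; R=s["ee_rot"]; print(p)
for d in (.017,0,-.002): print("tip",d,fpx(a,p+R[:,2]*d))
def knob(im,x0,y0,x1,y1,th):
    k=(im["color"][y0:y1,x0:x1].max(2)<th).astype(np.uint8); n,l,st,ce=cv2.connectedComponentsWithStats(k)
    i=1+np.argmax(st[1:,4]); print(st[i]); return ce[i]+[x0,y0]
ka=knob(a,290,150,360,210,75); kt=np.array([452,282.5]); kb=np.array([206,294.])
print(ka)
rays=[fray(a,*ka),ray(t,*kt),ray(b,*kb)]
def tri(rs):
    A=0;B=0
    for o,d in rs:
        d=d/np.linalg.norm(d); P=np.eye(3)-np.outer(d,d); A=A+P; B=B+P@o
    return np.linalg.solve(A,B)
for c in ([0,1,2],[0,1],[0,2],[1,2]): print(c,np.round(tri([rays[i] for i in c])*1000,1))
print(ray(t,1,1)[0],b["T"][:3,3])
E
```

```text
[ 0.54212345 -0.25342881  0.1952889 ]
tip 0.017 [323.42155123 272.64005331]
tip 0 [323.52589528 282.79439296]
tip -0.002 [323.53926595 284.0996227 ]
[  12   10   44   43 1439]
[323.75816539 181.23766505]
[0, 1, 2] [ 492.9 -256.6  138.6]
[0, 1] [ 492.7 -257.5  136.3]
[0, 2] [ 493.9 -256.7  139.8]
[1, 2] [ 492.5 -256.1  138.2]
[0.3889006  0.02798631 1.07775348] [ 1.0417011  -0.71411445  1.17398723]
```

Request:
apply_moves --steps '[[[0.65,25,0.7,0,0,0,0],[0.65,24,0.6,0,0,0,0],[0.65,0,0,0,0,0,0],[0.65,0,0,0,0,0,0],[0.65,0,0,0,0,0,0],[0.65,0,0,0,0,0,0],[0.65,0,0,28,0,0,0],[0.65,0,0,30,0,0,0],[0.65,0,0,0,0,0,0]]]'

```text
time_s: 6.88
tcp_pos: [0.4926, -0.256, 0.1355]
ee_rot: [[-0.996, -0.088, -0.006], [-0.088, 0.996, 0.001], [0.006, 0.002, -1.0]]
wrist_force: [0.0, -0.7, 1.1]
gripper_width: 0.649
```

```bash
python3 - <<'E'
from h import *
a=capture("wrist"); b=capture("scene")
im=np.hstack([a["color"][150:450,120:520], cv2.resize(b["color"][220:370,140:340],(400,300))])
cv2.imwrite("pics/c2.png",im[:,:,::-1]); s=sense(); print(s["tcp_pos"],s["gripper_width"],s["wrist_force"])
E
```

```text
[ 0.49487449 -0.25679711  0.13856643] 0.6518177514619238 [ 0.48162904  0.87846844 -0.39133898]
```

View pics/c2.png

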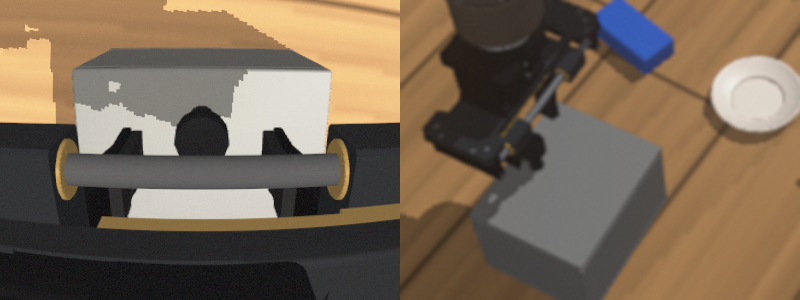

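Request:
apply_moves --steps '[[[0,0,0,0,0,0,0],[0,0,0,0,0,0,0],[0,0,0,0,0,0,0],[0,0,0,0,0,0,0]]]'

```text
time_s: 7.48
tcp_pos: [0.4942, -0.2565, 0.1381]
ee_rot: [[-0.996, -0.088, 0.0], [-0.088, 0.996, -0.0], [-0.0, -0.0, -1.0]]
wrist_force: [-0.4, -0.8, -1.1]
gripper_width: 0.285
```

Request:
apply_moves --steps '[[[0,0,0,0,0,0,0]]]'

```text
time_s: 7.6
tcp_pos: [0.4941, -0.2565, 0.1379]
ee_rot: [[-0.996, -0.088, 0.0], [-0.088, 0.996, -0.0], [-0.0, -0.0, -1.0]]
wrist_force: [-0.3, 0.3, -0.3]
gripper_width: 0.167
```

Request:
apply_moves --steps '[[[0,0,0,0,0,0,0]]]'

```text
time_s: 7.72
tcp_pos: [0.4941, -0.2565, 0.1378]
ee_rot: [[-0.996, -0.088, -0.0], [-0.088, 0.996, 0.0], [0.0, 0.0, -1.0]]
wrist_force: [-0.4, -0.5, -0.5]
gripper_width: 0.062
```

```bash
python3 - <<'E'
from h import *
a=capture("wrist"); b=capture("scene"); s=sense()
for z in (0,.017): print(px(b,s["tcp_pos"]-[0,0,z]))
im=np.hstack([cv2.resize(a["color"][230:380,240:400],None,fx=2.5,fy=3.0)[:450], cv2.resize(b["color"][245:335,160:240],(400,450))])
cv2.imwrite("pics/c3.png",im[:,:,::-1]); print(s["tcp_pos"],s["gripper_width"],s["wrist_force"])
E
```

```text
[205.86486034 294.65122829]
[207.03688888 299.19196403]
[ 0.49414317 -0.25646945  0.13781814] 0.022204186860266432 [ 0.02459476  0.43268741 -0.57647783]
```

View pics/c3.png

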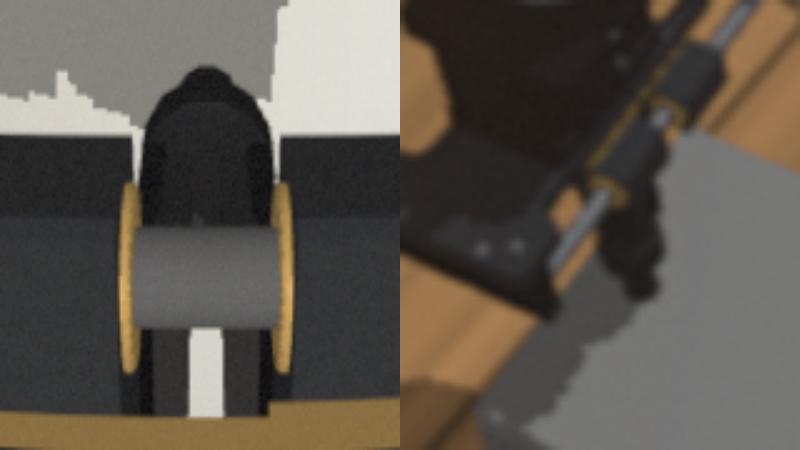

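Request:
apply_moves --steps '[[[0,0,0,0,0,0,0],[0,0,0,0,0,0,0],[0,-5,0,-10,0,0,0],[0,0,0,0,0,0,0]]]'

```text
time_s: 8.32
tcp_pos: [0.5005, -0.2563, 0.1492]
ee_rot: [[-0.996, -0.088, 0.003], [-0.088, 0.996, -0.001], [-0.003, -0.001, -1.0]]
wrist_force: [-0.3, -0.8, 1.0]
gripper_width: 0.005
```

```bash
python3 - <<'E'
from h import *
a=capture("wrist"); s=sense()
cv2.imwrite("pics/c4.png",cv2.resize(a["color"][170:400,200:440],None,fx=2.5,fy=2.5)[:,:,::-1]); print(s["tcp_pos"],s["gripper_width"],s["wrist_force"],s["moment"])
E
```

```text
[ 0.49983879 -0.25610077  0.14855583] 0.008870635691199742 [-0.21570962  0.64719582 -1.13266988] [-0.02598048 -0.04706718  0.00781586]
```

View pics/c4.png

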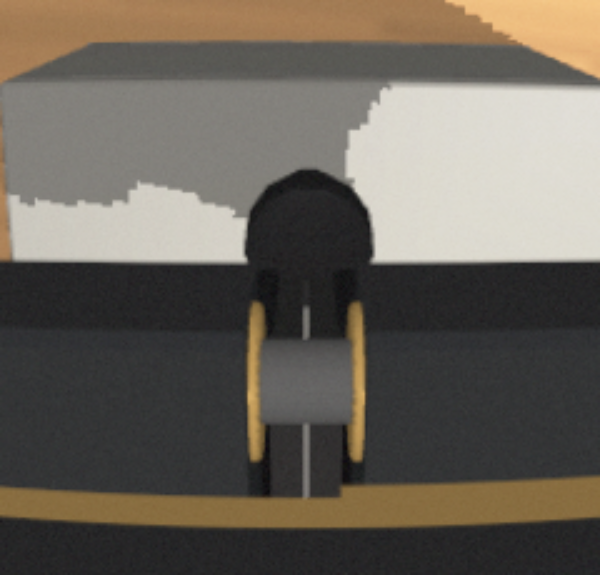

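```bash
python3 - <<'E'
from h import *
a=capture("wrist"); s=sense(); print(a["T"][:3,3],s["tcp_pos"])
for X in ([.493,-.257,.147],[.493,-.257,.131],[.479,-.257,.147],[.507,-.257,.147],[.507,-.257,.131],[.479,-.257,.131],[.493,-.243,.147]): print(X,((fpx(a,X)-[200,170])*2.5).round())
R=s["ee_rot"];p=s["tcp_pos"]
for d in ([-.0095,0,.017],[.0095,0,.017],[.0095,0,-.02],[.0095,0,-.04],[-.0095,0,-.04]): print(d,((fpx(a,p+R@d)-[200,170])*2.5).round())
E
```

```text
[ 0.43323596 -0.26275283  0.33240306] [ 0.49937343 -0.25600309  0.14814424]
[0.493, -0.257, 0.147] [308. 249.]
[0.493, -0.257, 0.131] [308. 228.]
[0.479, -0.257, 0.147] [314. 185.]
[0.507, -0.257, 0.147] [302. 311.]
[0.507, -0.257, 0.131] [303. 285.]
[0.479, -0.257, 0.131] [314. 167.]
[0.493, -0.243, 0.147] [374. 255.]
[-0.0095, 0, 0.017] [310. 294.]
[0.0095, 0, 0.017] [310. 215.]
[0.0095, 0, -0.02] [311. 268.]
[0.0095, 0, -0.04] [311. 308.]
[-0.0095, 0, -0.04] [311. 409.]
```

Request:
apply_moves --steps '[[[0,0,0,11,0,0,0],[0,6,0,0,0,0,0],[0,6,0,0,0,0,0],[0,0,0,0,0,0,0]]]'

```text
time_s: 8.93
tcp_pos: [0.4867, -0.2572, 0.1371]
ee_rot: [[-0.996, -0.087, 0.0], [-0.087, 0.996, -0.0], [-0.0, -0.0, -1.0]]
wrist_force: [0.6, -0.5, -0.3]
gripper_width: 0.006
```

Request:
apply_moves --steps '[[[0,6,0,0,0,0,0],[0,6,0,0,0,0,0],[0,0,0,0,0,0,0]]]'

```text
time_s: 9.3
tcp_pos: [0.4747, -0.2582, 0.137]
ee_rot: [[-0.996, -0.087, 0.0], [-0.087, 0.996, 0.0], [-0.0, 0.0, -1.0]]
wrist_force: [-0.3, 1.4, -0.2]
gripper_width: 0.007
```

Request:
apply_moves --steps '[[[0,0,0,5,0,0,0],[0,0,0,5,0,0,0],[0,0,0,3,0,0,0],[0,0,0,0,0,0,0]]]'

```text
time_s: 9.8
tcp_pos: [0.4754, -0.2583, 0.1269]
ee_rot: [[-0.996, -0.089, 0.001], [-0.089, 0.996, -0.001], [-0.0, -0.001, -1.0]]
wrist_force: [-5.1, 4.4, 16.0]
gripper_width: 0.004
```

Request:
apply_moves --steps '[[[0,0,0,2,0,0,0],[0,0,0,2,0,0,0],[0,0,0,0,0,0,0]]]'

```text
time_s: 10.18
tcp_pos: [0.4755, -0.2584, 0.1264]
ee_rot: [[-0.996, -0.091, 0.002], [-0.091, 0.996, -0.003], [-0.002, -0.003, -1.0]]
wrist_force: [-11.2, 10.0, 33.3]
gripper_width: 0.004
```

```bash
python3 - <<'E'
from h import *
a=capture("wrist"); b=capture("scene"); t=capture("top"); s=sense()
A=cv2.resize(a["color"][170:370,220:430],(420,400)); B=cv2.resize(b["color"][260:350,155:250],(380,360)); B=np.vstack([B,np.zeros((40,380,3),np.uint8)])
im=np.hstack([A,B])
cv2.imwrite("pics/c5.png",im[:,:,::-1])
tip=s["tcp_pos"]-[0,0,.017]
print(s["tcp_pos"],s["gripper_width"],s["wrist_force"],"tip A",(fpx(a,tip)-[220,170])*2,"tip B",(px(b,tip)-[155,260])*4,"knobA",(fpx(a,[.493,-.257,.147])-[220,170])*2,"knob B",(px(b,[.493,-.257,.147])-[155,260])*4)
for m in masks_of(b,"lid_handle")+masks_of(a,"lid_handle"): print(m["confidence"],m["box"])
E
```

```text
[ 0.47554948 -0.25844618  0.12643468] 0.00296746130377814 [-11.22527263   9.48602296  33.04972316] tip A [207.66687168 205.74642647] tip B [180.63243305 155.49523077] knobA [207.09395739 321.42064691] knob B [198.45026877 128.38298296]
0.69 [175.3, 269.5, 94.9, 83.9]
0.42 [320.4, 182.1, 24.0, 13.1]
0.66 [192.4, 246.1, 268.4, 125.1]
0.61 [462.1, 441.6, 83.0, 38.4]
```

View pics/c5.png

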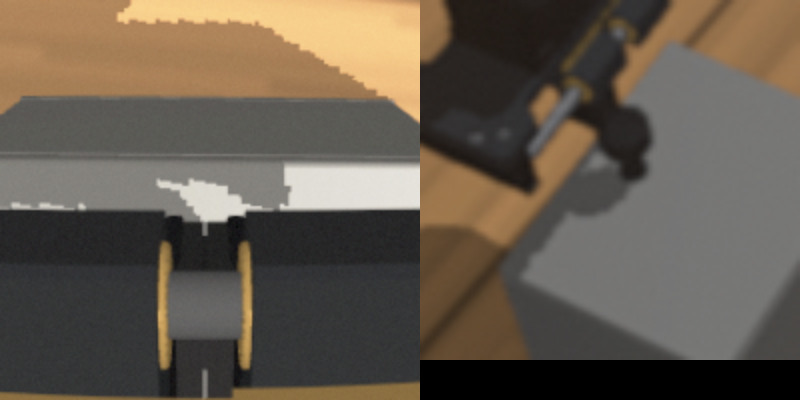

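Request:
apply_moves --steps '[[[0,0,0,-17,0,0,0],[0,20,0,0,0,0,0],[0,20,0,0,0,0,0],[0,0,0,24,0,0,0],[0,-11,0,0,0,0,0],[0,0,0,0,0,0,0]]]'

```text
time_s: 11.18
tcp_pos: [0.4481, -0.2609, 0.1132]
ee_rot: [[-0.996, -0.089, 0.001], [-0.089, 0.996, -0.001], [-0.001, -0.001, -1.0]]
wrist_force: [0.6, 1.0, 0.8]
gripper_width: 0.002
```

Request:
apply_moves --steps '[[[0,-4,0,0,0,0,0],[0,-3,0,0,0,0,0],[0,0,0,0,0,0,0]]]'

```text
time_s: 11.55
tcp_pos: [0.4537, -0.2601, 0.1131]
ee_rot: [[-0.996, -0.088, 0.0], [-0.088, 0.996, -0.0], [-0.0, -0.0, -1.0]]
wrist_force: [-0.3, 0.5, 0.2]
gripper_width: 0.004
```

Request:
apply_moves --steps '[[[0,-3,0,0,0,0,0],[0,-2,0,0,0,0,0],[0,0,0,0,0,0,0]]]'

```text
time_s: 11.92
tcp_pos: [0.4584, -0.2596, 0.1128]
ee_rot: [[-0.996, -0.088, 0.0], [-0.088, 0.996, -0.0], [-0.0, -0.0, -1.0]]
wrist_force: [-0.3, -0.6, -0.1]
gripper_width: 0.005
```

Request:
apply_moves --steps '[[[0,-2,0,0,0,0,0],[0,-2,0,0,0,0,0],[0,0,0,0,0,0,0]]]'

```text
time_s: 12.3
tcp_pos: [0.4625, -0.2593, 0.1128]
ee_rot: [[-0.996, -0.088, 0.0], [-0.088, 0.996, -0.0], [-0.0, -0.0, -1.0]]
wrist_force: [-0.5, -0.5, -0.3]
gripper_width: 0.005
```

Request:
apply_moves --steps '[[[0,-3,0,0,0,0,0],[0,-3,0,0,0,0,0],[0,0,0,0,0,0,0]]]'

```text
time_s: 12.68
tcp_pos: [0.4685, -0.2587, 0.1128]
ee_rot: [[-0.996, -0.088, -0.0], [-0.088, 0.996, -0.0], [0.0, -0.0, -1.0]]
wrist_force: [0.0, 0.3, -0.2]
gripper_width: 0.006
```

Request:
apply_moves --steps '[[[0,-3,0,0,0,0,0],[0,-3,0,0,0,0,0],[0,0,0,0,0,0,0]]]'

```text
time_s: 13.05
tcp_pos: [0.469, -0.2584, 0.1125]
ee_rot: [[-0.996, -0.087, -0.012], [-0.087, 0.996, 0.001], [0.011, 0.002, -1.0]]
wrist_force: [-9.8, -1.9, 6.2]
gripper_width: 0.004
```

```bash
python3 - <<'E'
from h import *
a=capture("wrist"); b=capture("scene"); t=capture("top"); s=sense(); p=s["tcp_pos"];R=s["ee_rot"]
C=[[.470,-.337,.106],[.459,-.182,.106],[.591,-.170,.106],[.603,-.327,.106],[.493,-.257,.147]]
tips=[p+R@np.array(d) for d in ([-.0095,0,.017],[.0095,0,.017])]
def crop(im,proj,x0,y0,x1,y1,f):
    c=cv2.resize(im["color"][y0:y1,x0:x1],None,fx=f,fy=f,interpolation=cv2.INTER_CUBIC).copy()
    for X in C: cv2.circle(c,tuple(int(v) for v in (proj(im,X)-[x0,y0])*f),3,(0,255,0),1)
    for X in tips: cv2.circle(c,tuple(int(v) for v in (proj(im,X)-[x0,y0])*f),3,(255,0,0),1)
    return c
A=crop(a,fpx,200,170,440,370,2.5) #600x500
B=crop(b,px,160,250,280,340,3.3)
T=crop(t,px,380,215,500,315,3.3)
im=np.zeros((600,800,3),np.uint8); A=cv2.resize(A,(400,333)); im[:333,:400]=A; im[:B.shape[0],400:400+B.shape[1]]=B; im[335:335+265,:396]=T[:265]
cv2.imwrite("pics/c6.png",im[:,:,::-1]); print(p)
E
```

```text
[ 0.46900578 -0.25845512  0.11253843]
```

View pics/c6.png

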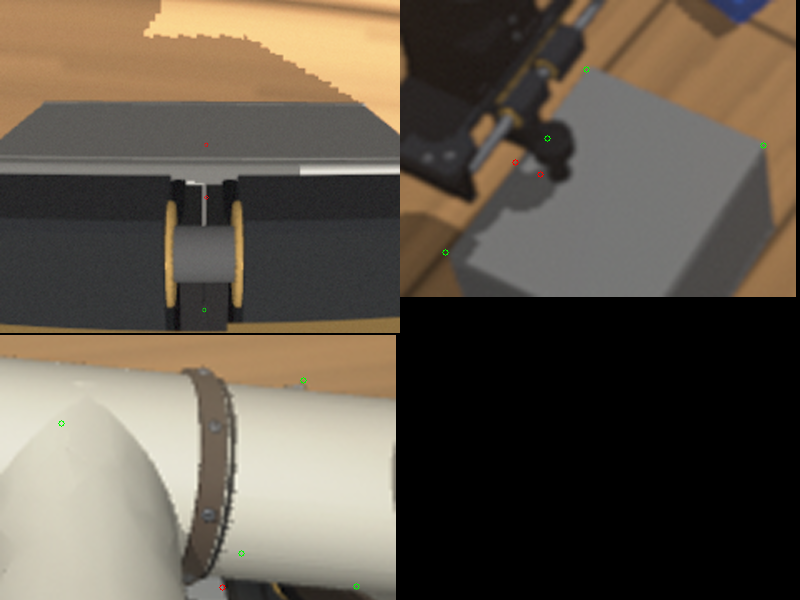

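Request:
apply_moves --steps '[[[0.6,3,0,-27,0,0,0],[0.6,-22,0,0,0,0,0],[0.6,0,0,0,0,0,0],[0.6,0,0,0,0,0,0],[0.6,0,0,0,0,0,0],[0.6,0,0,0,0,0,0],[0.6,0,0,20,0,0,0],[0.6,0,0,20,0,0,0],[0,0,0,0,0,0,0],[0,0,0,0,0,0,0],[0,0,0,0,0,0,0],[0,0,0,0,0,0,0]]]'

```text
time_s: 14.7
tcp_pos: [0.4937, -0.2564, 0.1008]
ee_rot: [[-0.996, -0.088, 0.002], [-0.088, 0.996, 0.0], [-0.002, -0.0, -1.0]]
wrist_force: [0.4, 1.5, 2.9]
gripper_width: 0.306
```

Request:
apply_moves --steps '[[[0,0,0,0,0,0,0],[0,0,0,0,0,0,0]]]'

```text
time_s: 14.95
tcp_pos: [0.4937, -0.2564, 0.1007]
ee_rot: [[-0.996, -0.088, 0.001], [-0.088, 0.996, -0.0], [-0.001, -0.0, -1.0]]
wrist_force: [-0.2, 3.7, 4.8]
gripper_width: 0.309
```

Request:
apply_moves --steps '[[[0,-9,0,-17.4,0,0,0],[0,-12,0,-15.6,0,0,0],[0,-14.4,0,-13.2,0,0,0],[0,-16.6,0,-10.6,0,0,0]]]'

```text
time_s: 15.45
tcp_pos: [0.5423, -0.2523, 0.1562]
ee_rot: [[-0.996, -0.087, -0.007], [-0.087, 0.996, 0.001], [0.007, 0.001, -1.0]]
wrist_force: [-3.9, -1.5, -0.6]
gripper_width: 0.305
```

Request:
apply_moves --steps '[[[0,-18.1,0,-7.5,0,0,0],[0,-19.1,0,-4.2,0,0,0],[0,-19.6,0,-0.9,0,0,0],[0,-19.4,0,2.6,0,0,0],[0,-18.8,0,5.9,0,0,0],[0,-17.3,0,9,0,0,0],[0,-8.1,0,5.7,0,0,0],[0,0,0,0,0,0,0]]]'

```text
time_s: 16.45
tcp_pos: [0.6672, -0.2421, 0.1463]
ee_rot: [[-0.996, -0.088, 0.004], [-0.088, 0.996, -0.002], [-0.004, -0.002, -1.0]]
wrist_force: [2.6, -1.8, 5.2]
gripper_width: 0.306
```

Request:
apply_moves --steps '[[[0.8,0,0,0,0,0,0],[0.8,0,0,0,0,0,0],[0.8,0,0,0,0,0,0],[0.8,0,0,0,0,0,0],[0.8,0,0,-40,0,0,0],[0.8,0,0,-50,0,0,0],[0.8,46,0,0,0,0,0],[0.8,46,0,0,0,0,0],[0.8,46,0,0,0,0,0],[0.8,0,0,0,0,0,0]]]'

```text
time_s: 17.7
tcp_pos: [0.5245, -0.2537, 0.2371]
ee_rot: [[-0.996, -0.086, 0.0], [-0.086, 0.996, 0.0], [-0.0, 0.0, -1.0]]
wrist_force: [1.6, 0.3, 0.8]
gripper_width: 0.803
```

```bash
python3 - <<'E'
from h import *
a=capture("wrist"); s=sense(); p=s["tcp_pos"]; print(p,s["wrist_force"])
im=a["color"].copy()
c=np.array([.530,-.253]); ex=np.array([.996,.088]); ey=np.array([-.088,.996])
for dx,dy,z in [(0,0,.09),(.05,.017,.09),(.05,-.017,.09),(-.05,.017,.09),(-.05,-.017,.09),(-.067,-.08,.098),(-.067,.08,.098),(.067,.08,.098),(.067,-.08,.098)]:
    q=fpx(a,np.r_[c+ex*dx+ey*dy,z]); print(dx,dy,q.round(1)); cv2.circle(im,tuple(int(v) for v in q),2,(0,255,0),1)
cv2.imwrite("pics/w2.png",im[:,:,::-1])
for m in masks_of(a,"roller")+masks_of(a,"roller_grip"): print(m["confidence"],m["box"])
E
```

```text
[ 0.52638646 -0.25375423  0.2370193 ] [1.13088916 0.81175234 0.43812367]
0 0 [323.4 233.7]
0.05 0.017 [341.3 285.2]
0.05 -0.017 [305.5 285.3]
-0.05 0.017 [342.5 178.8]
-0.05 -0.017 [304.2 178.8]
-0.067 -0.08 [232.3 161.7]
-0.067 0.08 [414.3 161.5]
0.067 0.08 [406.8 304. ]
0.067 -0.08 [240.  304.2]
0.7 [308.4, 180.8, 40.4, 107.9]
0.21 [220.5, 338.0, 192.7, 42.3]
0.67 [308.0, 179.9, 34.9, 107.5]
```

View pics/w2.png

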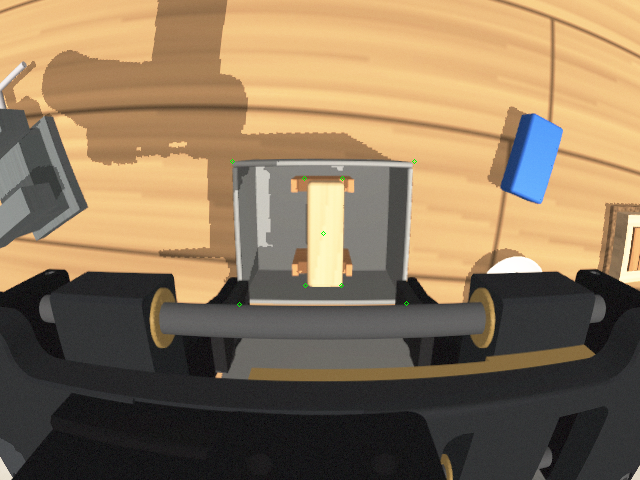

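Request:
apply_moves --steps '[[[0.8,-2,1,50,0,0,0],[0.8,0,0,50,0,0,0],[0.8,0,0,50,0,0,0],[0.8,0,0,35,0,0,0],[0.8,0,0,18,0,0,0],[0,0,0,0,0,0,0],[0,0,0,0,0,0,0],[0,0,0,0,0,0,0],[0,0,0,0,0,0,0],[0,0,0,0,0,0,0],[0,0,0,0,0,0,0]]]'

```text
time_s: 19.23
tcp_pos: [0.5297, -0.252, 0.0339]
ee_rot: [[-0.996, -0.088, 0.001], [-0.088, 0.996, 0.0], [-0.001, 0.0, -1.0]]
wrist_force: [-0.4, 4.6, 6.6]
gripper_width: 0.388
```

Request:
apply_moves --steps '[[[0,0,0,-20,0,0,0],[0,0,0,-30,0,0,0],[0,0,0,-40,0,0,0],[0,0,0,-40,0,0,0],[0,0,0,-30,0,0,0],[0,0,0,0,0,0,0]]]'

```text
time_s: 19.98
tcp_pos: [0.5302, -0.2528, 0.1944]
ee_rot: [[-0.996, -0.087, 0.004], [-0.087, 0.996, -0.001], [-0.004, -0.001, -1.0]]
wrist_force: [0.7, -0.5, -4.4]
gripper_width: 0.385
```

Request:
apply_moves --steps '[[[0,-2,20,0,0,0,0],[0,-2,40,0,0,0,0],[0,-3,49,0,0,0,0],[0,-3,49,0,0,0,0],[0,-3,49,0,0,0,0],[0,-3,49,0,0,0,0],[0,-3,49,0,0,0,0],[0,-3,49,0,0,0,0],[0,-3,45,0,0,0,0],[0,-1,30,0,0,0,0],[0,0,12,0,0,0,0],[0,0,0,0,0,0,0]]]'

```text
time_s: 21.48
tcp_pos: [0.5153, 0.1894, 0.1914]
ee_rot: [[-0.996, -0.089, -0.003], [-0.089, 0.996, -0.002], [0.003, -0.001, -1.0]]
wrist_force: [-0.3, 0.0, -3.7]
gripper_width: 0.386
```

```bash
python3 - <<'E'
from h import *
a=capture("wrist"); s=sense(); p=s["tcp_pos"]; print(p,s["wrist_force"],s["gripper_width"])
im=a["color"].copy()
for th in (5,7):
    c=np.array([.510,.267]); ex=np.array([np.cos(np.radians(th)),np.sin(np.radians(th))]); ey=np.array([-ex[1],ex[0]])
    for dx,dy,z in [(0,0,.034),(.05,.102,.034),(.05,-.102,.034),(-.05,.102,.034),(-.05,-.102,.034)]:
        q=fpx(a,np.r_[c+ex*dx+ey*dy,z]); cv2.circle(im,tuple(int(v) for v in q),2,(0,255,0) if th==5 else (0,0,255),-1)
cv2.imwrite("pics/w3.png",im[:,:,::-1])
for m in masks_of(a,"pad")+masks_of(a,"roller"): print(m["confidence"],m["box"])
E
```

```text
[0.51561239 0.18872144 0.19178666] [ 0.21133484 -0.54949819 -3.82878202] 0.3865859700613633
0.19 [0.3, 156.6, 46.1, 117.6]
0.97 [273.7, 201.4, 96.8, 170.8]
0.43 [108.3, 73.1, 70.4, 107.1]
```

View pics/w3.png

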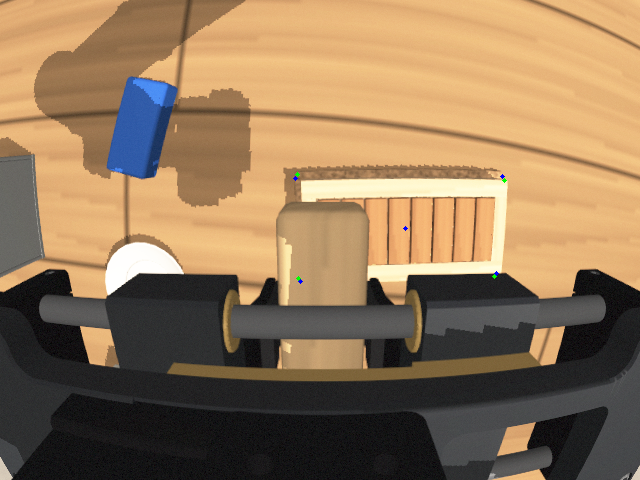

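```bash
python3 - <<'E'
from h import *
a=capture("wrist"); g=lambda u,v:fat(a,u,v,.034)*1000
P=[g(302,181),g(507,178.5),g(500,275)]; print(*[q.round(1) for q in P])
d=P[1]-P[0]; print("len",np.hypot(*d[:2]),"yaw",np.degrees(np.arctan2(-d[0],d[1])))
e=P[2]-P[1]; print("w",np.hypot(*e[:2]),"ang",np.degrees(np.arctan2(e[1],e[0])))
print("mid",((P[0]+P[2])/2).round(1))
# slat rows: near/far ends of slats
for u,v,w in [(398,199,265),(440,198,263),(484,198,262)]: print(g(u,v).round(1),g(u,w).round(1),((g(u,v)+g(u,w))/2).round(1))
print(sense()["tcp_pos"])
E
```

```text
[476.1 165.   34. ] [450.5 366.8  34. ] [550.9 378.4  34. ]
len 203.4256446750262 yaw 7.243695643946839
w 101.13356245496814 ang 6.604168080980782
mid [513.5 271.7  34. ]
[484.4 255.8  34. ] [548.6 264.4  34. ] [516.5 260.1  34. ]
[478.9 297.   34. ] [543.1 307.3  34. ] [511.  302.2  34. ]
[473.3 343.7  34. ] [538.3 356.   34. ] [505.8 349.8  34. ]
[0.51633788 0.18813254 0.19275392]
```

Request:
apply_moves --steps '[[[0,-8.7,6.2,30,0,0,-0.033],[0,0,0,45,0,0,0],[0,0,0,35,0,0,0],[0,0,0,12,0,0,0],[0,0,0,0,0,0,0]]]'

```text
time_s: 22.3
tcp_pos: [0.525, 0.1956, 0.0711]
ee_rot: [[-0.993, -0.12, -0.0], [-0.12, 0.993, -0.001], [0.0, -0.001, -1.0]]
wrist_force: [-0.5, 0.4, -3.1]
gripper_width: 0.387
```

Request:
apply_moves --steps '[[[0,0,0,2,0,0,0],[0,0,0,2,0,0,0],[0,0,0,0,0,0,0]]]'

```text
time_s: 22.68
tcp_pos: [0.5249, 0.1963, 0.0677]
ee_rot: [[-0.993, -0.121, 0.001], [-0.121, 0.993, 0.001], [-0.001, 0.001, -1.0]]
wrist_force: [-0.2, 0.4, -3.0]
gripper_width: 0.385
```

Request:
apply_moves --steps '[[[0,0,0,2,0,0,0],[0,0,0,2,0,0,0],[0,0,0,0,0,0,0]]]'

```text
time_s: 23.05
tcp_pos: [0.5245, 0.196, 0.0628]
ee_rot: [[-0.993, -0.121, -0.001], [-0.121, 0.993, -0.0], [0.001, -0.0, -1.0]]
wrist_force: [0.3, -0.6, -4.5]
gripper_width: 0.388
```

Request:
apply_moves --steps '[[[0,0,0,2,0,0,0],[0,0,0,0,0,0,0]]]'

```text
time_s: 23.3
tcp_pos: [0.5246, 0.1961, 0.0608]
ee_rot: [[-0.993, -0.121, -0.0], [-0.121, 0.993, -0.0], [0.0, -0.0, -1.0]]
wrist_force: [0.1, 0.2, -4.0]
gripper_width: 0.386
```

Request:
apply_moves --steps '[[[0,0,0,2,0,0,0],[0,0,0,0,0,0,0]]]'

```text
time_s: 23.55
tcp_pos: [0.5248, 0.1962, 0.0596]
ee_rot: [[-0.993, -0.121, 0.0], [-0.121, 0.993, 0.0], [-0.001, 0.0, -1.0]]
wrist_force: [-1.9, -0.1, 1.2]
gripper_width: 0.387
```

Request:
apply_moves --steps '[[[0,0,0,2,0,0,0],[0,0,0,0,0,0,0]]]'

```text
time_s: 23.8
tcp_pos: [0.5249, 0.1962, 0.0576]
ee_rot: [[-0.993, -0.121, 0.001], [-0.121, 0.993, 0.0], [-0.001, 0.0, -1.0]]
wrist_force: [-2.4, -1.1, 4.1]
gripper_width: 0.389
```

Request:
apply_moves --steps '[[[0,0,0,2,0,0,0],[0,0,0,0,0,0,0]]]'

```text
time_s: 24.05
tcp_pos: [0.5252, 0.1963, 0.0574]
ee_rot: [[-0.993, -0.121, 0.002], [-0.121, 0.993, 0.0], [-0.002, -0.0, -1.0]]
wrist_force: [-6.2, -0.8, 13.8]
gripper_width: 0.389
```

Request:
apply_moves --steps '[[[0,0,8,0,0,0,0],[0,0,8,0,0,0,0],[0,0,6,0,0,0,0],[0,0,0,0,0,0,0]]]'

```text
time_s: 24.55
tcp_pos: [0.5227, 0.2188, 0.0576]
ee_rot: [[-0.993, -0.122, 0.002], [-0.122, 0.993, 0.001], [-0.002, 0.001, -1.0]]
wrist_force: [-5.6, 0.2, 14.1]
gripper_width: 0.389
```

Request:
apply_moves --steps '[[[0,0,8,0,0,0,0],[0,0,8,0,0,0,0],[0,0,8,0,0,0,0],[0,0,0,0,0,0,0]]]'

```text
time_s: 25.05
tcp_pos: [0.5199, 0.2427, 0.0578]
ee_rot: [[-0.993, -0.122, 0.002], [-0.122, 0.993, 0.001], [-0.003, 0.0, -1.0]]
wrist_force: [-5.6, -1.5, 14.6]
gripper_width: 0.389
```

Request:
apply_moves --steps '[[[0,0,8,0,0,0,0],[0,0,8,0,0,0,0],[0,0,4,0,0,0,0],[0,0,0,0,0,0,0]]]'

```text
time_s: 25.55
tcp_pos: [0.5177, 0.2628, 0.058]
ee_rot: [[-0.993, -0.122, 0.003], [-0.122, 0.993, 0.002], [-0.003, 0.001, -1.0]]
wrist_force: [-6.5, 0.4, 13.8]
gripper_width: 0.393
```

Request:
apply_moves --steps '[[[0,0,8,0,0,0,0],[0,0,8,0,0,0,0],[0,0,8,0,0,0,0],[0,0,8,0,0,0,0],[0,0,8,0,0,0,0],[0,0,0,0,0,0,0]]]'

```text
time_s: 26.3
tcp_pos: [0.5131, 0.3031, 0.0583]
ee_rot: [[-0.992, -0.122, 0.004], [-0.122, 0.992, 0.003], [-0.004, 0.002, -1.0]]
wrist_force: [-5.2, 0.0, 14.9]
gripper_width: 0.388
```

Request:
apply_moves --steps '[[[0,0,8,0,0,0,0],[0,0,8,0,0,0,0],[0,0,8,0,0,0,0],[0,0,8,0,0,0,0],[0,0,8,0,0,0,0],[0,0,6,0,0,0,0],[0,0,0,0,0,0,0]]]'

```text
time_s: 27.18
tcp_pos: [0.5078, 0.3492, 0.0586]
ee_rot: [[-0.992, -0.122, 0.004], [-0.122, 0.992, 0.004], [-0.005, 0.003, -1.0]]
wrist_force: [-5.4, -0.5, 14.6]
gripper_width: 0.39
```

Request:
apply_moves --steps '[[[0,0,-13,0.1,0,0,0],[0,0,-13,0.1,0,0,0],[0,0,-13,0.1,0,0,0],[0,0,-13,0.1,0,0,0],[0,0,-13,0.1,0,0,0],[0,0,-13,0.1,0,0,0],[0,0,0,0,0,0,0]]]'

```text
time_s: 28.05
tcp_pos: [0.5177, 0.2701, 0.058]
ee_rot: [[-0.993, -0.121, 0.005], [-0.121, 0.993, 0.002], [-0.005, 0.002, -1.0]]
wrist_force: [-3.5, -2.4, 15.6]
gripper_width: 0.389
```

Request:
apply_moves --steps '[[[0,0,-13,0.1,0,0,0],[0,0,-13,0.1,0,0,0],[0,0,-13,0.1,0,0,0],[0,0,-13,0.1,0,0,0],[0,0,-13,0.1,0,0,0],[0,0,-13,0.1,0,0,0],[0,0,0,0,0,0,0]]]'

```text
time_s: 28.92
tcp_pos: [0.5275, 0.1924, 0.0574]
ee_rot: [[-0.993, -0.122, 0.005], [-0.122, 0.993, 0.002], [-0.006, 0.001, -1.0]]
wrist_force: [-3.6, -1.2, 16.2]
gripper_width: 0.388
```

Request:
apply_moves --steps '[[[0,0,0,-15,0,0,0],[0,0,0,-40,0,0,0],[0,0,0,-50,0,0,0],[0,0,0,-31,0,0,0],[0,0,0,0,0,0,0]]]'

```text
time_s: 29.55
tcp_pos: [0.5263, 0.1932, 0.1917]
ee_rot: [[-0.993, -0.121, 0.004], [-0.121, 0.993, 0.003], [-0.005, 0.003, -1.0]]
wrist_force: [-0.9, -0.6, -4.6]
gripper_width: 0.39
```

```bash
python3 - <<'E'
from h import *
a=capture("wrist"); s=sense(); p=s["tcp_pos"]; print(p,s["wrist_force"],s["gripper_width"],s["ee_rot"].round(3).tolist())
save(a,"w4.png")
for m in masks_of(a,"roller"): print(m["confidence"],m["box"])
E
```

```text
[0.52473936 0.19241496 0.1892249 ] [ 0.06392948 -0.39090817 -5.35517249] 0.38773274245621453 [[-0.993, -0.12, -0.0], [-0.12, 0.993, 0.001], [0.0, 0.001, -1.0]]
0.67 [294.2, 155.1, 212.7, 116.6]
0.64 [275.4, 203.0, 94.1, 167.1]
```

View pics/w4.png

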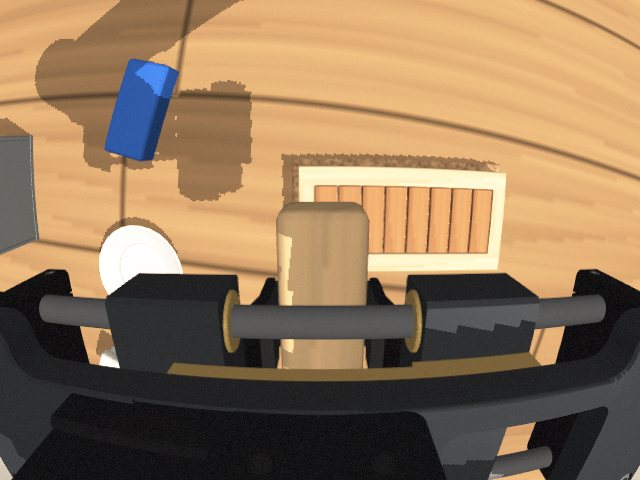

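Request:
apply_moves --steps '[[[0,2.2,-20,0,0,0,0],[0,4.4,-40,0,0,0,0],[0,5.5,-50,0,0,0,0],[0,5.5,-50,0,0,0,0],[0,5.5,-50,0,0,0,0],[0,5.5,-50,0,0,0,0],[0,5.5,-50,0,0,0,0],[0,5.5,-50,0,0,0,0],[0,4.9,-45,0,0,0,0],[0,2.7,-25,0,0,0,0],[0,1.3,-11.9,0,0,0,0.033],[0,0,0,0,0,0,0]]]'

```text
time_s: 31.15
tcp_pos: [0.5294, -0.2527, 0.1886]
ee_rot: [[-0.996, -0.086, -0.002], [-0.086, 0.996, 0.001], [0.002, 0.001, -1.0]]
wrist_force: [0.7, 0.0, -3.9]
gripper_width: 0.387
```

Request:
apply_moves --steps '[[[0,0,0,0,0,0,0],[0,0,0,0,0,0,0]]]'

```text
time_s: 31.4
tcp_pos: [0.5304, -0.2513, 0.1899]
ee_rot: [[-0.996, -0.089, 0.0], [-0.089, 0.996, 0.0], [-0.0, 0.0, -1.0]]
wrist_force: [0.4, 0.8, -4.8]
gripper_width: 0.387
```

Request:
apply_moves --steps '[[[0,0.5,-0.5,40,0,0,0],[0,0,0,50,0,0,0],[0,0,0,38,0,0,0],[0,0,0,16,0,0,0],[0,0,0,7,0,0,0],[0,0,0,0,0,0,0]]]'

```text
time_s: 32.15
tcp_pos: [0.5308, -0.253, 0.0399]
ee_rot: [[-0.996, -0.088, 0.002], [-0.088, 0.996, -0.001], [-0.002, -0.001, -1.0]]
wrist_force: [0.5, -0.4, -3.1]
gripper_width: 0.384
```

Request:
apply_moves --steps '[[[0,0,0,2,0,0,0],[0,0,0,1.5,0,0,0],[0,0,0,0,0,0,0]]]'

```text
time_s: 32.52
tcp_pos: [0.5299, -0.253, 0.0357]
ee_rot: [[-0.996, -0.088, 0.001], [-0.088, 0.996, -0.0], [-0.001, -0.0, -1.0]]
wrist_force: [-0.5, 0.4, -3.7]
gripper_width: 0.387
```

Request:
apply_moves --steps '[[[0,0,0,1.5,0,0,0],[0,0,0,0,0,0,0]]]'

```text
time_s: 32.78
tcp_pos: [0.53, -0.253, 0.034]
ee_rot: [[-0.996, -0.088, 0.0], [-0.088, 0.996, -0.0], [-0.0, -0.0, -1.0]]
wrist_force: [-0.1, 0.3, -2.7]
gripper_width: 0.383
```

Request:
apply_moves --steps '[[[0,0,0,1,0,0,0],[0,0,0,0,0,0,0]]]'

```text
time_s: 33.02
tcp_pos: [0.53, -0.253, 0.0339]
ee_rot: [[-0.996, -0.088, 0.001], [-0.088, 0.996, -0.0], [-0.001, -0.001, -1.0]]
wrist_force: [-2.2, 1.8, 4.3]
gripper_width: 0.387
```

Request:
apply_moves --steps '[[[0.75,0,0,0,0,0,0],[0.75,0,0,0,0,0,0],[0.75,0,0,0,0,0,0],[0.75,0,0,0,0,0,0],[0.75,0,0,-10,0,0,0],[0.75,0,0,-40,0,0,0],[0.75,0,0,-50,0,0,0],[0.75,0,0,-60,0,0,0],[0.75,0,0,-40,0,0,0],[0.75,0,0,0,0,0,0]]]'

```text
time_s: 34.28
tcp_pos: [0.5318, -0.2536, 0.2381]
ee_rot: [[-0.996, -0.088, 0.01], [-0.088, 0.996, -0.003], [-0.009, -0.004, -1.0]]
wrist_force: [-0.1, -0.3, -0.8]
gripper_width: 0.749
```

```bash
python3 - <<'E'
from h import *
a=capture("wrist"); s=sense(); p=s["tcp_pos"]; print(p,s["wrist_force"],s["gripper_width"])
save(a,"w5.png")
for m in masks_of(a,"roller"): print(m["confidence"],m["box"])
c=np.array([.530,-.253]); ex=np.array([.996,.088]); ey=np.array([-.088,.996])
for dx,dy,z in [(.05,.017,.09),(.05,-.017,.09),(-.05,.017,.09),(-.05,-.017,.09)]: print(fpx(a,np.r_[c+ex*dx+ey*dy,z]).round(1))
E
```

```text
[ 0.53041411 -0.25294537  0.23512554] [-0.12909275 -0.06043874 -0.94388612] 0.7518797487763083
0.59 [302.8, 172.6, 39.8, 107.9]
[342.5 276.2]
[306.5 276.1]
[343.8 169.2]
[305.5 169.1]
```

View pics/w5.png

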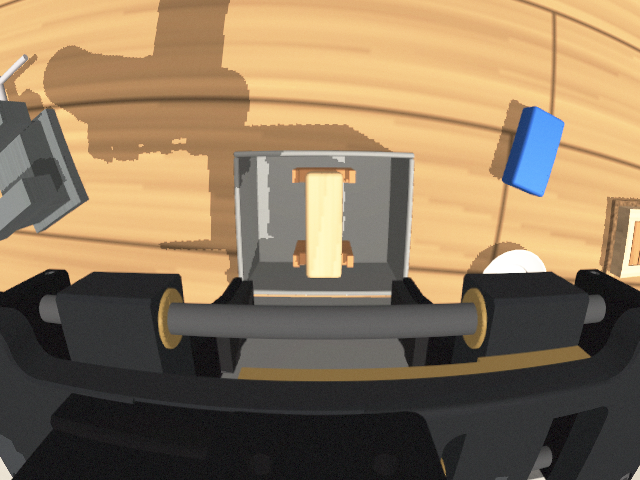

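```bash
python3 -c "
from station import r,sense
print(r.finish_job()); print(sense()['time_s'])"
```

```text
the job is handed in; nothing more can be done
None
the job is handed in; nothing more can be done
```

I opened the lid, rolled the panel out and back, hung the roller on its rest and handed the job in at about 34 s. The hand-in reports no verdict, so the result rests on the checks below.

**Lid:** I gripped the knob, swung the lid past 100° and let it fall on to its stop. The last wrist picture shows the box still open.

**Slats:** The first slat sank about 3 mm before it was hard underneath. The wheel bore with about 17–20 N at each reading, going out and coming back. Its height rose evenly, by 1.2 mm over the eight slats, and was the same on both passes. The picture afterwards showed the slats level with the frame. I could not read the slat values directly.

**Roller:** It seated at the height it was picked up from. The last picture shows it centred between the nubs and released, with the gripper clear above.

**Bystanders:** I never went near the wax, saucer or brush. The wax and saucer looked undisturbed in the later pictures; the brush was mostly out of view there.

**What disagreed:** The fingertips are about 39 mm shorter than the text says: they stand about 22 mm behind the reported TCP, not 17 mm ahead. Because of this:
- My first two grasps of the knob closed on nothing.
- I then pressed on the knob with up to about 35 N while probing.
- Allowing for the 39 mm, every later grasp and contact fitted.

I viewed 13 pictures, three over the budget of 10, mostly to find this out.

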